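Pack the sampling kit into its matching holders

TASK

Put the sampling kit away in its blue holders: the white tape roll flat in the round recess of the cradle, then the marker across the cradle's two notched saddles, over the tape roll and centred; the amber dropper bottle upright in the small round recess of the pot, and the timer upright in the oblong recess of the tray. Leave everything released and at rest, and do not disturb the two reagent bottles and the red stopper.

Things in the scene. Friction and masses are not known exactly. Their poses are not given: they have to be found in the camera images.
- tape: Loose white roll of label tape lying flat, 51 mm across, 20 mm tall, about 30 g. Origin: centre of its underside, z up. Grip across the rim. Belongs in the round recess of the blue cradle. The four loose kit things (tape, marker, bottle, timer) start in mixed order in a row on the near side of the worktop, 75 mm or more between centres.
- marker: Loose felt marker lying flat on its side, white barrel and black cap, 135 mm long (its y axis; starts roughly along world x), 15 mm wide (its x axis), 16 mm tall. Origin: middle of its underside, z up. About 15 g. Grip across the middle of the barrel. It belongs on the two saddles of the blue cradle, above the tape roll.
- bottle: Loose amber dropper bottle with black dropper top, standing upright, body 29 mm across and 58 mm tall (grip here), 83 mm tall in all, about 35 g. Origin: centre of its underside, z up. It belongs in the blue pot.
- clock: Loose white bench timer with a display, standing upright, 62 mm wide (its y axis; starts roughly along world x), 30 mm deep (its x axis), 58 mm tall, about 60 g. Origin: centre of its underside, z up. The two narrow sides, 62 mm apart along y, are upright: grip them. It belongs in the oblong blue tray, its length along the tray's; either way round.
- cradle: Fixed blue holder 88 x 120 mm. Origin: underside centre, z up, y its length (roughly world x). Mid recess (tape) 67 mm across, yellow floor at z 5, rim 12.5 mm: grip the roll by its upper half. At y = +-50 a saddle 12 thick, its notch (marker, along y) 32 wide, floor at z 27, 8 mm cheeks to z 37; marker bridges the recess 2 mm over the roll.
- tray: Fixed blue printed tray, 58 x 90 mm, 14 mm tall, with one oblong recess 46 x 78 mm with a yellow floor 6 mm above the origin. Origin: centre of its underside, z up, y along its 90 mm length (roughly along world x). The timer's place.
- pot: Fixed blue printed square holder, 64 x 64 mm, 14.5 mm tall, with one small round recess 46 mm across with a yellow floor 5 mm above the origin. Origin: centre of its underside, z up. The amber dropper bottle's place. Cradle, tray and pot are in mixed order beyond the loose things (larger x), centres 90 mm or more apart.
- amber: Bystander: amber reagent bottle with red cap, 64 mm across, 130 mm tall, behind the holders. Origin: centre of its underside. Not to be touched.
- clear: Bystander: clear reagent bottle with white cap, 68 mm across, 147 mm tall, behind the holders. Origin: centre of its underside. Not to be touched. An evaporator condenser (fixed) hangs near it from 0.56 m up, at x 0.58 to 0.68, y -0.41 to -0.30: carry low, about 0.15 m.
- stopper: Bystander: red joint stopper, 31 mm across, 31 mm tall, between the two bottles behind the holders. Origin: centre of its underside. Not to be touched.
Mind the look-alikes: they are no part of the job. There is more than one size of the marker; the job needs the larger.

How it is judged (in metres and radians):
At the end, for the whole second after the job is handed in: Tape roll, bottle and timer upright on the recess floors of cradle, pot and tray, within 13 mm of the middle (timer along the tray within 0.45 rad); marker level in both notches over the tape (4 mm in height, 13 mm sideways, 15 mm lengthways, 0.2 rad); all at rest (horizontal distance between tape and cradle below 0.013 m and z of tape in the frame of cradle between 0.001 and 0.009 m and angle between each of tape, bottle, clock's own z axis and vertical below 0.15 rad and horizontal distance between bottle and pot below 0.013 m and z of bottle in the frame of pot between 0.001 and 0.009 m and horizontal distance between clock and tray below 0.013 m and z of clock in the frame of tray between 0.002 and 0.01 m and angle between the y axis of clock and the y axis of tray, either way round below 0.45 rad and x of marker in the frame of cradle between -0.013 and 0.013 m and y of marker in the frame of cradle between -0.015 and 0.015 m and z of marker in the frame of cradle between 0.023 and 0.031 m and angle between the y axis of marker and the y axis of cradle, either way round below 0.2 rad and angle between marker's own z axis and vertical below 0.25 rad and linear speed of each of tape, marker, bottle, clock below 0.02 m/s); the robot touches nothing.
It fails at once if the amber bottle is moved by more than 20 mm or tipped (distance of amber from where it was at the start of the episode above 0.02 m or angle between amber's own z axis and vertical above 0.35 rad).
It fails at once if the clear bottle is moved by more than 20 mm or tipped (distance of clear from where it was at the start of the episode above 0.02 m or angle between clear's own z axis and vertical above 0.35 rad).
It fails at once if the red stopper is moved by more than 20 mm or tipped (distance of stopper from where it was at the start of the episode above 0.02 m or angle between stopper's own z axis and vertical above 0.35 rad).
It also fails if it takes over 83 s, if anything falls off the work surface, if the arm or the gripper's body presses on something with over 40 N, if the wrist force passes 120 N, or if a joint passes its speed limit or range.

ROBOT

A 6-joint arm with a two-finger parallel gripper is mounted at the origin on a cart in front of the work surface, level with it; the furniture and walls round the work are solid. World frame = base frame: x ahead of the robot, y to its left, z up, the work surface at z = 0. Lengths are in mm, angles in rad, forces in N, time in s.
With the tool pointing down it reaches from about 275 to 850 mm from the base axis. Payload 5.2 kg.
Tool frame: the origin (TCP) lies at the very end of the fingers, on their centre line; the grasp point (between the pads) lies 19 mm behind it; z points along the fingers, y is the line along which they close (so a half turn about z gives the same grasp; the last joint's range is limited). The gripper opens to 85 mm and grips with 20 to 120 N. Pads are 22 mm wide; open, the fingers measure 114 mm over their backs; the gripper's body (76 mm by 85 mm) begins 54 mm behind the grasp point. The pads swing forward as they close: fully open they stand 13 mm farther back than shut.
Start: joints at [1.144, 0.259, 1.535, -0, 1.348, -0.203], TCP at [122.042, 536.294, 231.31] pointing down, gripper open.
Joint ranges: [-3.14, 3.14], [-0.91, 2.08], [0.19, 2.58], [-1.22, 4.36], [0.22, 2.71], [-3.12, 3.12]. Speed limits (rad/s): [2.57, 2.57, 3.14, 3.14, 3.14, 3.14].

INTERFACE

Orientations are given as a unit quaternion [x, y, z, w].
In Python, from bench import * gives the robot as it stands.
- The arm moves only by the tool send_rows, never from a script. Its arguments are lists of equal length, an entry for each row: "delta_rot": the turn, a rotation vector about the tool's x, y, z in units of 5 degrees (1.0 is 5 degrees), a list of three; "slide": the shift along the tool's x, y, z in units of 30 mm (1.0 is 30 mm), a list of three; "fingers": the opening, from -1 (shut) to 1 (fully open). In form: {"delta_rot": [[wx, wy, wz], ...], "slide": [[dx, dy, dz], ...], "fingers": [fingers, ...]}. A call has 1 to 5 rows; each row is the pose to reach, as a shift and turn from the pose commanded when the call began, along the tool's axes at that moment; what a row does not reach only later rows make up. A row lasts 1/12 s, in which the tool goes at most 41.7 mm and 7.16 degrees, less where a joint would pass 70% of its speed; a pose out of reach is approached as far as the arm can. A call with a gripper value outside its range is refused whole. The fingers move at their own pace and stop on an object; "squeeze" is the grip in N (left out, the last holds). Time passes only in rows, so rows that repeat a pose let the fingers close. It gives the time, the measured TCP pose, the force, the opening and the grip force at its end, in the units of the state.
- sense(): the state, without advancing time (a new reading comes with each control period).
- get_image(name): name is "side" or "top" or "wrist"; returns a dict with "color" (480x640x3 uint8, red, green, blue), "fov_y" (degrees; the focal length in pixels is half the picture's height over the tangent of half this angle, whatever the lens; pixels are square), "cx", "cy" (the principal point, pixels), "R" (3x3) and "t" (3): a world point X has camera coordinates R X + t. Camera axes: x right, y down, z forward; pixel columns grow to the right and rows downward; lengths in mm; the calibration is good to about 2 mm. A picture is of the moment at which its call begins. There is no depth.
- job_done(): hands the job in; it is judged then, once.
The state is a dict: "time": time; "joints": joint angles; "qd": joint speeds; "joint_torque": joint torques, N m; "tool_pos": TCP position; "tcp_rot": TCP orientation; "ft_force": force on the tool from outside, world axes, zero at the start; "torque": the same for the moment, N m; "width": finger opening in mm; "grip_force": force on a finger pad.
Only numpy, scipy, OpenCV 4.12 (cv2) and the standard library are available. Lean on these libraries where they do the work, as an engineer would, in place of code of your own. Each camera call takes 0.05 s, during which the arm holds its last target. There are 200 camera calls.

## Working session

There is one attempt and no reset: what is moved stays moved. The work goes in short steps, Python scripts to look and compute and a tool call to move; the robot and the scene stay as the last step left them, time stands still between calls to the robot, and variables do not carry over. Pictures are saved under pics/ and viewed, at most 14 in all, crops included, and the job is handed in when it is done.

Besides the shell and the picture viewer there is one more tool, called after "Call:" as name(argument=value, ...), one argument or row to a line, values as JSON. send_rows: Moves the arm, as the interface text tells. Its arguments: {"type":"object","properties":{"delta_rot":{"type":"array","items":{"type":"array","items":{"type":"number"}}},"slide":{"type":"array","items":{"type":"array","items":{"type":"number"}}},"fingers":{"type":"array","items":{"type":"number"}},"squeeze":{"type":"number"}},"required":["delta_rot","slide","fingers"]}

```bash
ls; mkdir -p pics; python3 - <<'E'
from bench import *
import cv2
for n in ["top","side"]:
    i=get_image(n); cv2.imwrite(f"pics/{n}0.png",i["color"][:,:,::-1]); print(n,i["fov_y"],i["cx"],i["cy"],i["R"],i["t"])
s=sense(); print(s)
E
```

```text
pics
top 49.73945669232001 315.8490531573039 244.18429994006826 [[-0.01268122 -0.99986477 -0.0104699 ]
 [-0.99831271  0.01325352 -0.05653387]
 [ 0.05666499  0.00973532 -0.99834578]] [-167.21654326  615.00990062  902.42426572]
side 50.52007660990227 324.4520565956998 244.68787720149862 [[-0.67069406 -0.74151794  0.01790603]
 [-0.59783414  0.52612921 -0.60479946]
 [ 0.43904877 -0.41634024 -0.79617648]] [285.32583945 474.67077491 726.64803818]
{'time': 0.1, 'joints': array([ 1.14422897e+00,  2.59267033e-01,  1.53598191e+00, -4.45556135e-06,
        1.34798296e+00, -2.02824052e-01]), 'qd': array([-6.22118984e-04, -2.11434610e-03, -2.15466738e-03, -1.43396254e-05,
        1.68751648e-03,  2.41251279e-04]), 'joint_torque': array([ 1.50568208e-03, -4.46972108e+01, -2.91243696e+01, -5.01098439e-04,
        6.40425118e-03,  5.66369863e-05]), 'tool_pos': array([121.82691688, 535.85402021, 230.55616178]), 'tcp_rot': array([ 1.11637918e-01,  9.93748612e-01, -7.80045812e-04, -2.51630456e-04]), 'ft_force': array([ 0.01342322, -0.23795624, -0.64012326]), 'torque': array([-0.01917715, -0.02583931, -0.02918919]), 'grip_force': 0.0, 'width': 85.15736048739647}
```

View pics/top0.png

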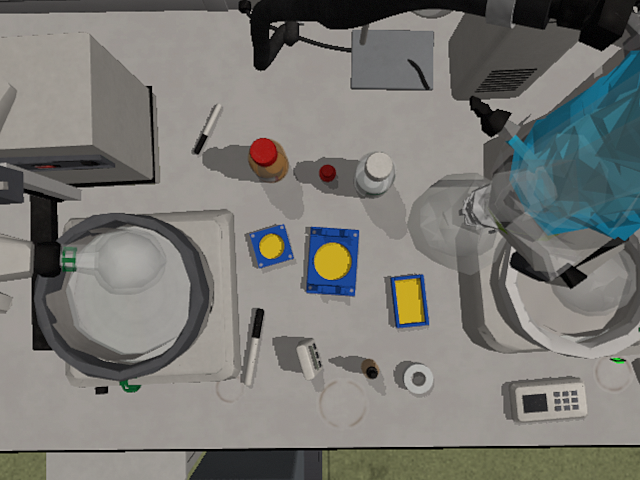

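View pics/side0.png

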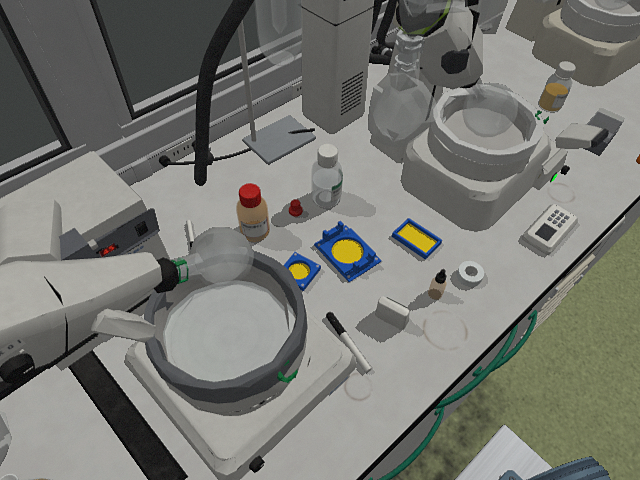

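Top view: the cradle is at about (332,262), the pot (270,246), the tray (408,301). The large marker is at (254,346), the timer (309,358), the bottle (371,368) and the tape (418,378). The marker at (208,128) is the small look-alike. In the side view the same things are at cradle (347,250), pot (299,271), tray (417,238), marker (348,342), timer (392,312), bottle (438,283) and tape (469,275).

```bash
cat > h.py <<'E'
from bench import *
import cv2, numpy as np
def grab(n):
    i=get_image(n); i["f"]=240/np.tan(np.radians(i["fov_y"])/2); i["R"]=np.array(i["R"]); i["t"]=np.array(i["t"]); i["n"]=n
    i["hsv"]=cv2.cvtColor(i["color"],cv2.COLOR_RGB2HSV); return i
def ray(i,p):
    d=i["R"].T@np.array([(p[0]-i["cx"])/i["f"],(p[1]-i["cy"])/i["f"],1.]); return -i["R"].T@i["t"], d/np.linalg.norm(d)
def onz(i,p,z):
    c,d=ray(i,p); return c+d*(z-c[2])/d[2]
def tri(i,p,j,q):
    a,u=ray(i,p); b,v=ray(j,q)
    s=np.linalg.lstsq(np.c_[u,-v],b-a,rcond=None)[0]; P,Q=a+u*s[0],b+v*s[1]; return (P+Q)/2,np.linalg.norm(P-Q)
def pix(i,X):
    c=i["R"]@np.asarray(X,float)+i["t"]; return np.array([i["cx"],i["cy"]])+i["f"]*c[:2]/c[2]
def blobs(i,lo,hi,amin=60,box=None):
    m=cv2.inRange(i["hsv"],lo,hi)
    if box: k=np.zeros_like(m); k[box[1]:box[3],box[0]:box[2]]=255; m&=k
    cs=[c for c in cv2.findContours(m,cv2.RETR_EXTERNAL,cv2.CHAIN_APPROX_NONE)[0] if cv2.contourArea(c)>=amin]
    return sorted(cs,key=lambda c:c[:,0,0].mean())
BLUE=((105,150,60),(125,255,255)); YEL=((20,150,120),(32,255,255))
def cen(c): m=cv2.moments(c); return np.array([m["m10"],m["m01"]])/m["m00"]
E
python3 - <<'E'
from h import *
np.set_printoptions(precision=1,suppress=True)
T=grab("top");S=grab("side")
for nm,col in (("blue",BLUE),("yel",YEL)):
    a=blobs(T,*col,100,(230,200,450,350));b=blobs(S,*col,100,(270,200,460,310))
    print(nm,[cen(c) for c in a],[cen(c) for c in b])
    for c in a:
        r=cv2.minAreaRect(c); z=13 if nm=="blue" else 5
        bx=np.array([onz(T,p,z)[:2] for p in cv2.boxPoints(r)]); e=np.diff(np.r_[bx,bx[:1]],axis=0)
        print(" top",bx.mean(0),np.linalg.norm(e,axis=1),np.degrees(np.arctan2(e[:2,1],e[:2,0])))
    if len(a)==len(b):
        for c,d in zip(a,sorted(b,key=lambda c:cen(c)[0])): print(" tri",*tri(T,cen(c),S,cen(d)))
for n,p in dict(marker=(254,346),timer=(309,358),bottle=(371,368),tape=(418,378)).items(): print(n,onz(T,p,10))
s=T["color"][310:400,240:440]; s=cv2.resize(s,None,fx=4,fy=4,interpolation=cv2.INTER_CUBIC); cv2.imwrite("pics/c1.png",s[:,:,::-1])
E
```

```text
blue [array([271.6, 245.6]), array([332.3, 260.9]), array([409.4, 300.8])] [array([303.4, 269.4]), array([346.8, 251.5]), array([416.4, 238.1])]
 top [611.4 -95.4] [63.7 63.3 63.5 63.3] [ -74.5 -164.4]
 top [ 583.1 -204. ] [117.1  85.7 116.9  85. ] [ -4.6 -94.7]
 top [ 510.9 -339.3] [57.7 89.1 57.4 89.1] [ -84.4 -175.1]
 tri [ 607.4 -100.1   16.5] 10.484048788448504
 tri [ 582.7 -204.4    7.6] 0.7197603590097067
 tri [ 510.  -340.4    8. ] 1.0697229895824574
yel [array([271.1, 245.9]), array([332. , 260.9]), array([408.5, 300.7])] [array([299.2, 270.4]), array([346.8, 251. ]), array([416.9, 237.4])]
 top [611.3 -95.3] [41.5 43.2 41.3 43.2] [-90.8 179.5]
 top [ 582.5 -204.1] [63.5 64.7 63.3 64.5] [ -45.7 -135.9]
 top [ 510.5 -340.1] [42.9 76.7 42.7 76.7] [ -84.2 -174.8]
 tri [610.  -96.3  12.7] 2.655195831739652
 tri [ 582.6 -204.     9.9] 1.0836398898370843
 tri [ 509.5 -338.9   12.1] 3.170352257373129
marker [434.1 -63.4  10. ]
timer [ 412.  -160.5   10. ]
bottle [ 393.4 -269.5   10. ]
tape [ 375.2 -351.7   10. ]
```

View pics/c1.png

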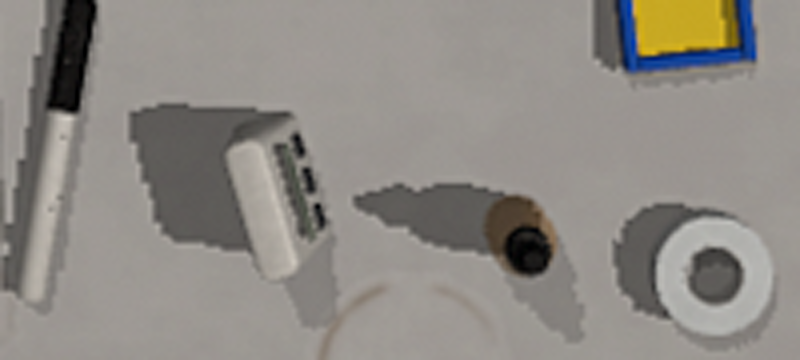

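The crop shows the marker with its cap towards +x, the timer seen from above with its face towards −y, the bottle and the tape. All the top-view casts match the sizes given. I'll start moving.

Call:
send_rows(
  delta_rot=[
    [0,0,-1.28],
    [0,0,-2.56],
    [0,0,-2.56],
    [0,0,-2.56],
    [0,0,-2.56],
  ],
  slide=[
    [-0.5,-1,0],
    [-1,-2,0],
    [-1.5,-3,0],
    [-2,-4,0],
    [-2.5,-4.9,0],
  ],
  fingers=[1,1,1,1,1],
)

```text
time: 0.62
tool_pos: [162.2, 374.4, 231.0]
tcp_rot: [-0.0, 1.0, -0.0, -0.0]
ft_force: [0.6, 0.3, 0.2]
width: 85.3
grip_force: 0.0
```

Call:
send_rows(
  delta_rot=[
    [0,0,0],
    [0,0,0],
    [0,0,0],
    [0,0,0],
    [0,0,0],
  ],
  slide=[
    [-0.65,-1.2,0],
    [-1.3,-2.4,0],
    [-1.95,-3.6,0],
    [-2.6,-4.8,0],
    [-3.2,-5.8,0],
  ],
  fingers=[1,1,1,1,1],
)

```text
time: 1.03
tool_pos: [258.6, 200.2, 231.4]
tcp_rot: [0.0, 1.0, -0.0, 0.0]
ft_force: [0.6, 0.6, 0.3]
width: 85.6
grip_force: 0.0
```

Call:
send_rows(
  delta_rot=[
    [0,0,0],
    [0,0,0],
    [0,0,0],
    [0,0,0],
    [0,0,0],
  ],
  slide=[
    [-0.2,-1.3,0],
    [-0.4,-2.6,0],
    [-0.6,-3.9,0],
    [-0.8,-5.2,0],
    [-1,-6.6,0],
  ],
  fingers=[1,1,1,1,1],
)

```text
time: 1.45
tool_pos: [287.9, 3.5, 231.5]
tcp_rot: [-0.0, 1.0, -0.0, 0.001]
ft_force: [2.0, 0.0, -0.7]
width: 85.5
grip_force: 0.0
```

Call:
send_rows(
  delta_rot=[
    [0,0,0],
    [0,0,0],
    [0,0,0],
    [0,0,0],
    [0,0,0],
  ],
  slide=[
    [-0.4,-1.2,0],
    [-0.8,-2.4,0],
    [-1.2,-3.6,0],
    [-1.6,-4.8,0],
    [-2,-6,0],
  ],
  fingers=[1,1,1,1,1],
)

```text
time: 1.87
tool_pos: [348.2, -177.1, 231.3]
tcp_rot: [0.001, 1.0, -0.0, 0.0]
ft_force: [0.3, 0.4, 0.3]
width: 85.2
grip_force: 0.0
```

```bash
python3 - <<'E'
from h import *
np.set_printoptions(precision=3,suppress=True)
W=grab("wrist"); cv2.imwrite("pics/w1.png",W["color"][:,:,::-1]); print(W["R"],-W["R"].T@W["t"],W["fov_y"],sense()["tool_pos"])
E
```

```text
[[ 0.002  1.     0.   ]
 [ 0.96  -0.002  0.281]
 [ 0.281 -0.    -0.96 ]] [ 276.507 -177.018  373.011] 71.74344297427078 [ 350.945 -183.696  231.546]
```

View pics/w1.png

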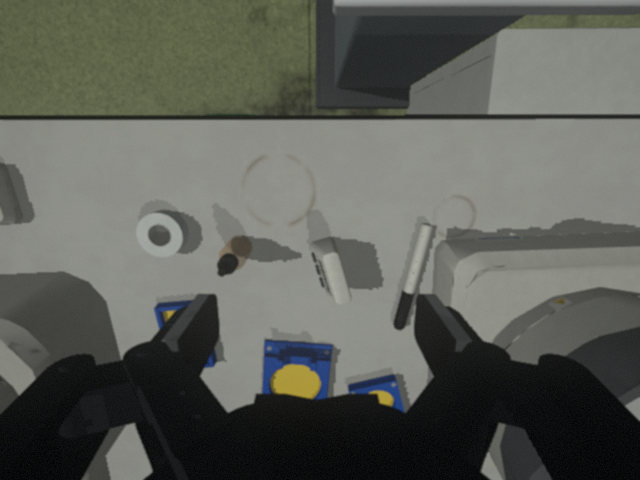

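The wrist view shows the tape at (160,234), the bottle cap at (228,264), the timer at (331,270) and the marker from (428,228) to (401,325). The pot, cradle and tray are below them.

```bash
python3 - <<'E'
from h import *
np.set_printoptions(precision=1,suppress=True)
W=grab("wrist");T=grab("top");S=grab("side")
print(sense()["tool_pos"])
for i,pts in ((W,dict(tape=(140,234),tblr=(331,262),marker=(422,250),table=(380,200))),(T,dict(tape=(407,378),timer=(303,358),marker=(250,370),table=(280,400)))):
    print({k:(i["hsv"][p[1],p[0]]) for k,p in pts.items()})
rois={"W":{"tape":(125,200,195,270),"timer":(300,225,362,315),"marker":(385,215,438,335),"cap":(205,240,245,285)},
"T":{"tape":(395,355,440,400),"timer":(290,330,328,385),"marker":(238,300,268,392),"cap":(355,350,390,385)},
"S":{"tape":(450,258,490,292),"timer":(372,292,412,330),"marker":(322,308,376,378),"cap":(425,262,452,302)}}
out={}
for nm,i in (("W",W),("T",T),("S",S)):
    g=cv2.cvtColor(i["color"],cv2.COLOR_RGB2GRAY)
    for o,(a,b,c,d) in rois[nm].items():
        R=g[b:d,a:c]; bg=np.median(R)
        t=cv2.threshold(R,85 if o=="cap" else bg+14,255,cv2.THRESH_BINARY_INV if o=="cap" else cv2.THRESH_BINARY)[1]
        if o=="cap": t=((R<45)*255).astype(np.uint8)
        if o=="marker": t=t|((R<60)*255).astype(np.uint8); t=cv2.morphologyEx(t,cv2.MORPH_CLOSE,np.ones((3,3)))
        cs=max(cv2.findContours(t,cv2.RETR_EXTERNAL,cv2.CHAIN_APPROX_NONE)[0],key=cv2.contourArea)+[a,b]
        r=cv2.minAreaRect(cs.astype(np.float32)); out[nm,o]=cs
        print(nm,o,bg,cen(cs),r)
for o,z in (("tape",20),("marker",12),("cap",80),("timer",58)):
    print(o,"W",onz(W,cen(out["W",o]),z),"T",onz(T,cen(out["T",o]),z),"S",onz(S,cen(out["S",o]),z))
    for a,A,b,B in (("W",W,"T",T),("W",W,"S",S),("T",T,"S",S)): print("  ",a+b,*tri(A,cen(out[a,o]),B,cen(out[b,o])))
vis=[]
for nm,i in (("W",W),("T",T),("S",S)):
    for o in rois[nm]: cv2.drawContours(i["color"],[out[nm,o].astype(int)],-1,(255,0,0),1)
v=np.vstack([cv2.resize(W["color"][195:340,120:450],(800,352)),cv2.resize(T["color"][295:400,230:445],(500,244))[:, :].copy() if 0 else cv2.copyMakeBorder(cv2.resize(T["color"][300:395,235:445],(545,247)),0,0,0,255,cv2.BORDER_CONSTANT)])
cv2.imwrite("pics/seg.png",v[:,:,::-1])
E
```

```text
[ 347.9 -175.3  230.8]
{'tape': array([ 40,  11, 145], dtype=uint8), 'tblr': array([ 34,  14, 146], dtype=uint8), 'marker': array([ 33,  15, 153], dtype=uint8), 'table': array([ 30,   7, 143], dtype=uint8)}
{'tape': array([ 23,   6, 179], dtype=uint8), 'timer': array([ 17,  21, 171], dtype=uint8), 'marker': array([ 18,  21, 181], dtype=uint8), 'table': array([ 13,  15, 154], dtype=uint8)}
W tape 142.0 [165.7 232.1] ((165.74998474121094, 231.75001525878906), (45.53679656982422, 40.160919189453125), 18.43494987487793)
W timer 143.0 [339.1 273.1] ((339.3689270019531, 275.8365173339844), (49.804054260253906, 10.969367980957031), 81.02737426757812)
W marker 141.0 [420.8 301. ] ((419.0, 279.0), (110.0, 36.0), 90.0)
W cap 140.0 [235.6 260.3] ((235.00003051757812, 260.0000305175781), (15.55634880065918, 18.384777069091797), 45.0)
T tape 151.0 [418.4 378.5] ((418.5, 379.0), (28.0, 27.0), 90.0)
T timer 151.0 [307.2 361.9] ((306.69000244140625, 361.65447998046875), (33.79799270629883, 6.598507881164551), 73.81079864501953)
T marker 151.0 [255.5 336.6] ((253.4864959716797, 346.0810852050781), (8
[... 674 characters left out ...]
7076
   TS [ 388.5 -339.2   25.9] 29.23440999865138
marker W [463.9 -59.8  12. ] T [450.8 -66.3  12. ] S [453.9 -68.8  12. ]
   WT [453.1 -68.1  33.6] 2.018441642457685
   WS [452.6 -64.4  26.3] 7.217629282829629
   TS [451.7 -66.8  17.5] 0.6072561633441858
cap W [ 386.7 -260.4   80. ] T [ 399.7 -263.2   80. ] S [ 406.3 -256.5   80. ]
   WT [ 395.2 -265.9   57.1] 1.22101466060188
   WS [ 404.2 -268.1   57.9] 17.7427699915825
   TS [ 403.3 -260.1   79.9] 9.205544709992175
timer W [ 408.8 -161.5   58. ] T [ 413.3 -158.6   58. ] S [ 416.1 -161.8   58. ]
   WT [ 412.1 -159.7   49.9] 2.510423276050191
   WS [ 413.2 -161.7   56.1] 6.765754020517274
   TS [ 414.3 -158.8   63.7] 0.007783014441578174
```

View pics/seg.png

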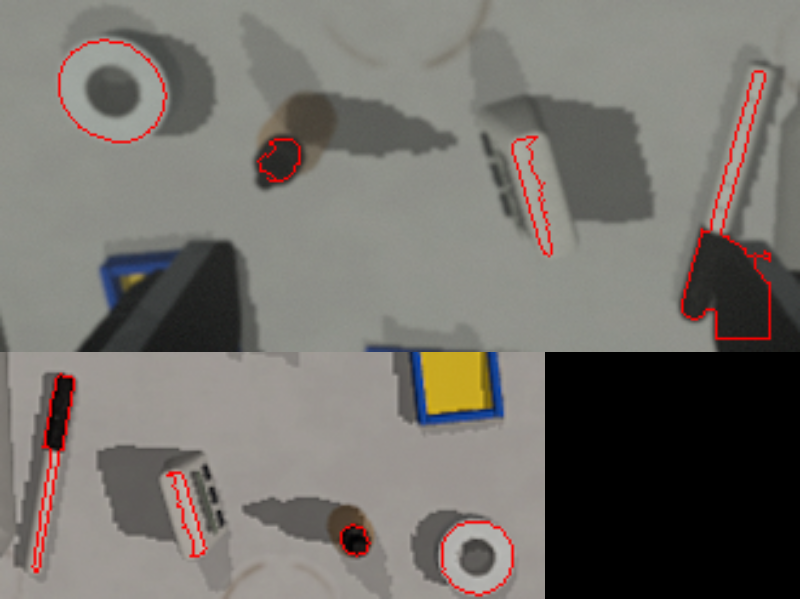

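The tape casts agree between the wrist and top views: (376,−351), height 19.4 against 20. I'll go over it now.

Call:
send_rows(
  delta_rot=[
    [0,0,0],
    [0,0,0],
    [0,0,0],
    [0,0,0],
    [0,0,0],
  ],
  slide=[
    [-0.2,-1.2,0],
    [-0.4,-2.4,0],
    [-0.6,-3.6,0],
    [-0.8,-4.8,0],
    [-0.93,-5.85,0],
  ],
  fingers=[1,1,1,1,1],
)

```text
time: 2.48
tool_pos: [376.5, -350.6, 231.5]
tcp_rot: [-0.001, 1.0, 0.0, 0.0]
ft_force: [0.5, -0.4, -0.1]
width: 85.2
grip_force: 0.0
```

Call:
send_rows(
  delta_rot=[
    [0,0,0],
    [0,0,0],
    [0,0,0],
    [0,0,0],
    [0,0,0],
  ],
  slide=[
    [0,0,1.2],
    [0,0,2.4],
    [0,0,3.6],
    [0,0,4.5],
    [0,0,4.5],
  ],
  fingers=[1,1,1,1,1],
)

```text
time: 2.9
tool_pos: [373.7, -345.1, 91.4]
tcp_rot: [-0.001, 1.0, 0.005, -0.003]
ft_force: [-0.3, 0.6, 0.1]
width: 85.6
grip_force: 0.0
```

```bash
python3 - <<'E'
from h import *
W=grab("wrist"); cv2.imwrite("pics/w2.png",W["color"][:,:,::-1]); print(sense()["tool_pos"])
E
```

```text
[ 374.86997368 -346.91105219   94.29228118]
```

View pics/w2.png

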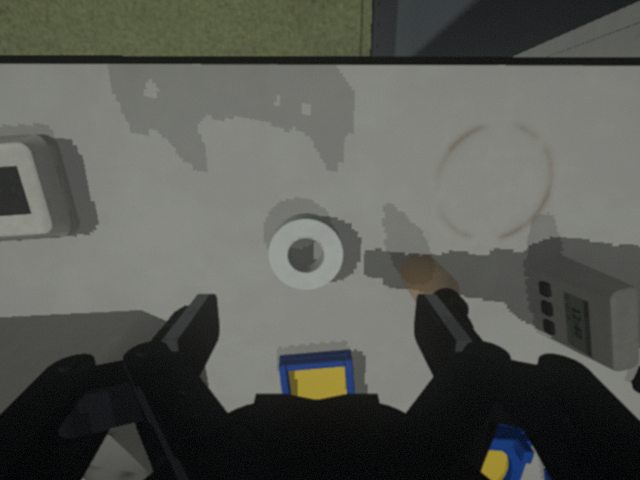

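The tape is centred between the fingers at (306,254), and the bottle (cap at (448,300)) is clear of the right finger. I'll descend and grip.

Call:
send_rows(
  delta_rot=[
    [0,0,0],
    [0,0,0],
    [0,0,0],
    [0,0,0],
    [0,0,0],
  ],
  slide=[
    [0,0,0.8],
    [0,0,1.6],
    [0,0,2.3],
    [0,0,2.8],
    [0,0,2.95],
  ],
  fingers=[1,1,1,1,1],
)

```text
time: 3.37
tool_pos: [376.5, -349.9, 8.2]
tcp_rot: [-0.0, 1.0, 0.0, -0.0]
ft_force: [-0.5, 0.2, -0.8]
width: 85.6
grip_force: 0.0
```

Call:
send_rows(
  delta_rot=[
    [0,0,0],
    [0,0,0],
    [0,0,0],
    [0,0,0],
    [0,0,0],
  ],
  slide=[
    [0,0,0],
    [0,0,0],
    [0,0,0],
    [0,0,0],
    [0,0,0],
  ],
  fingers=[1,0,-0.2,-0.4,-0.4],
  squeeze=25,
)

```text
time: 3.78
tool_pos: [376.8, -351.4, 9.6]
tcp_rot: [0.0, 1.0, -0.001, 0.001]
ft_force: [-0.6, 1.6, 7.3]
width: 49.3
grip_force: 24.6
```

Call:
send_rows(
  delta_rot=[
    [0,0,0],
    [0,0,0],
    [0,0,0],
    [0,0,0],
    [0,0,0],
  ],
  slide=[
    [0,0,0],
    [0,0,0],
    [0,0,0],
    [0,0,0],
    [0,0,0],
  ],
  fingers=[-0.4,-0.4,-0.4,-0.4,-0.4],
)

```text
time: 4.2
tool_pos: [376.8, -351.4, 9.6]
tcp_rot: [0.0, 1.0, -0.001, 0.001]
ft_force: [-0.8, 1.2, 8.0]
width: 49.8
grip_force: 24.7
```

Call:
send_rows(
  delta_rot=[
    [0,0,0],
    [0,0,0],
    [0,0,0],
    [0,0,0],
    [0,0,0],
  ],
  slide=[
    [0,0,-0.3],
    [0,0,-1],
    [0,0,-2],
    [0,0,-3],
    [0,0,-3.6],
  ],
  fingers=[-0.4,-0.4,-0.4,-0.4,-0.4],
)

```text
time: 4.62
tool_pos: [376.8, -351.6, 119.8]
tcp_rot: [0.0, 1.0, -0.002, 0.001]
ft_force: [0.8, -0.5, -0.8]
width: 49.4
grip_force: 26.1
```

Call:
send_rows(
  delta_rot=[
    [0,0,0],
    [0,0,0],
    [0,0,0],
    [0,0,0],
    [0,0,0],
  ],
  slide=[
    [-0.6,0.4,0],
    [-1.3,0.9,0],
    [-2.1,1.5,0],
    [-2.8,2,0],
    [-3.4,2.4,0],
  ],
  fingers=[-0.4,-0.4,-0.4,-0.4,-0.4],
)

```text
time: 5.03
tool_pos: [479.4, -277.4, 117.1]
tcp_rot: [0.0, 1.0, -0.0, 0.001]
ft_force: [-0.3, -0.6, 0.2]
width: 49.2
grip_force: 26.1
```

Call:
send_rows(
  delta_rot=[
    [0,0,0],
    [0,0,0],
    [0,0,0],
    [0,0,0],
    [0,0,0],
  ],
  slide=[
    [-0.7,0.5,0],
    [-1.5,1.1,0],
    [-2.4,1.7,0],
    [-3.1,2.2,0],
    [-3.47,2.5,0],
  ],
  fingers=[-0.4,-0.4,-0.4,-0.4,-0.4],
)

```text
time: 5.45
tool_pos: [584.5, -201.9, 116.9]
tcp_rot: [-0.001, 1.0, -0.0, 0.001]
ft_force: [-0.1, -0.3, -0.2]
width: 49.2
grip_force: 26.1
```

```bash
python3 - <<'E'
from h import *
np.set_printoptions(precision=1,suppress=True)
W=grab("wrist"); s=sense(); print(s["tool_pos"],s["width"],s["grip_force"])
c=blobs(W,*YEL,60); print([(cen(x),cv2.contourArea(x)) for x in c])
c=blobs(W,*BLUE,200); print([(cen(x),cv2.contourArea(x)) for x in c])
cv2.imwrite("pics/w3.png",W["color"][:,:,::-1])
E
```

```text
[ 585.3 -200.8  116.7] 49.24113229576482 26.097171951078053
[(array([124.7, 134.2]), 5508.5), (array([313.1, 221.8]), 3160.0), (array([442.7, 286.1]), 181.0)]
[(array([96. , 73.3]), 235.5), (array([309.7, 196.8]), 4723.5), (array([312.9, 302.4]), 326.0), (array([441.7, 297.4]), 979.5), (array([472.2, 236.7]), 328.5)]
```

View pics/w3.png

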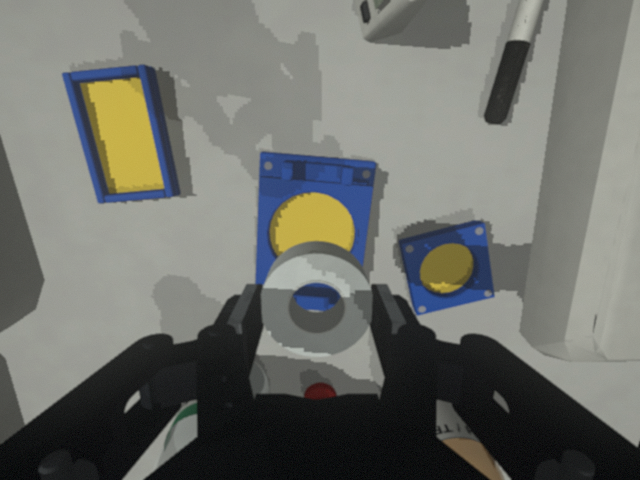

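The wrist view shows the tape held at (316,300). The cradle's near edge runs from (262,152) to (377,163), the tray is at (122,135) and the pot at (447,267). I'll check the cradle position against this view.

```bash
python3 - <<'E'
from h import *
np.set_printoptions(precision=1,suppress=True)
W=grab("wrist");T=grab("top"); s=sense(); print(s["tool_pos"])
print("cradle near corners on z12.5",onz(W,(262,152),12.5),onz(W,(377,163),12.5))
a=np.radians(-4.7);ex=np.array([np.cos(a),np.sin(a)]);ey=np.array([-ex[1],ex[0]])
for v in (44,-44): print("  from top:",np.array([582.8,-204.1])-60*ex+v*ey)
c=[x for x in blobs(W,*YEL,500) if cen(x)[0]>250][0][:,0]
top=c[c[:,1]<225]; P=np.array([onz(W,p,5)[:2] for p in top])
# left/right extents, upper arc circle fit
A=np.c_[2*P,np.ones(len(P))]; q=np.linalg.lstsq(A,(P**2).sum(1),rcond=None)[0]; print("circle",q[:2],np.sqrt(q[2]+q[:2]@q[:2]))
t=[x for x in blobs(W,*BLUE,200)]
m=cv2.inRange(W["hsv"],*BLUE)|cv2.inRange(W["hsv"],*YEL)
for c in cv2.findContours(m,cv2.RETR_EXTERNAL,cv2.CHAIN_APPROX_NONE)[0]:
    if cv2.contourArea(c)<2000: continue
    r=cv2.minAreaRect(c); print(r[0],r[1],onz(W,r[0],13))
for p,z in (((472.2,236.7),0),): pass
E
```

```text
[ 582.3 -203.1  116.1]
cradle near corners on z12.5 [ 521.4 -239.7   12.5] [ 528.9 -156.9   12.5]
  from top: [ 526.6 -155.3]
  from top: [ 519.4 -243. ]
circle [ 581.3 -204. ] 29.803872478596215
(311.3074645996094, 221.07228088378906) (58.07525634765625, 78.6435775756836) [ 572.  -204.5   13. ]
(311.24407958984375, 220.82647705078125) (112.74386596679688, 130.6141357421875) [ 571.8 -204.6   13. ]
(120.99346160888672, 134.00143432617188) (117.00342559814453, 55.16984558105469) [ 509.3 -338.5   13. ]
```

Call:
send_rows(
  delta_rot=[
    [0,0,0],
    [0,0,0],
    [0,0,0],
    [0,0,0],
    [0,0,0],
  ],
  slide=[
    [0,-0.03,0.8],
    [0,-0.03,1.7],
    [0,-0.03,2.5],
    [0,-0.03,3.05],
    [0,-0.03,3.3],
  ],
  fingers=[-0.4,-0.4,-0.4,-0.4,-0.4],
)

```text
time: 6.02
tool_pos: [579.1, -204.9, 14.4]
tcp_rot: [0.001, 1.0, 0.001, -0.002]
ft_force: [-6.4, 5.7, 27.8]
width: 49.4
grip_force: 29.4
```

Call:
send_rows(
  delta_rot=[
    [0,0,0],
    [0,0,0],
    [0,0,0],
    [0,0,0],
    [0,0,0],
  ],
  slide=[
    [0,0,0.05],
    [0,0,0.05],
    [0,0,0.05],
    [0,0,0.05],
    [0,0,0.05],
  ],
  fingers=[-0.4,-0.4,0.1,0.6,1],
)

```text
time: 6.43
tool_pos: [582.6, -205.0, 16.3]
tcp_rot: [0.0, 1.0, -0.0, 0.001]
ft_force: [-0.1, -0.3, -0.1]
width: 71.8
grip_force: 0.0
```

Call:
send_rows(
  delta_rot=[
    [0,0,0],
    [0,0,0],
    [0,0,0],
    [0,0,0],
    [0,0,0],
  ],
  slide=[
    [0,0,-0.3],
    [0,0,-1.3],
    [0,0,-2.6],
    [0,0,-3.8],
    [0,0,-4.8],
  ],
  fingers=[1,1,1,1,1],
)

```text
time: 6.85
tool_pos: [582.8, -204.7, 163.2]
tcp_rot: [0.0, 1.0, -0.001, 0.001]
ft_force: [1.9, 0.1, -0.9]
width: 85.7
grip_force: 0.0
```

Call:
send_rows(
  delta_rot=[
    [0,0,0],
    [0,0,0],
    [0,0,0],
    [0,0,0],
    [0,0,0],
  ],
  slide=[
    [1,0.4,-0.2],
    [2.3,0.9,-0.4],
    [3.6,1.4,-0.7],
    [4.9,2,-0.7],
    [6.1,2.5,-0.7],
  ],
  fingers=[0.5,0,-0.2,-0.3,-0.3],
)

```text
time: 7.27
tool_pos: [398.2, -128.8, 181.6]
tcp_rot: [0.0, 1.0, -0.001, 0.001]
ft_force: [-0.2, -0.4, 1.7]
width: 30.0
grip_force: 0.0
```

```bash
python3 - <<'E'
from h import *
np.set_printoptions(precision=1,suppress=True)
W=grab("wrist");T=grab("top");S=grab("side"); print(sense()["tool_pos"],sense()["width"])
w=W["color"].copy()
# tape check from top
g=cv2.cvtColor(T["color"],cv2.COLOR_RGB2GRAY)[235:290,305:360]
m=((cv2.cvtColor(T["color"],cv2.COLOR_RGB2HSV)[235:290,305:360,1]<60)*255).astype(np.uint8)
c=max(cv2.findContours(m,cv2.RETR_EXTERNAL,cv2.CHAIN_APPROX_NONE)[0],key=cv2.contourArea)+[305,235]
(cx,cy),r=cv2.minEnclosingCircle(c.astype(np.float32)); print("tape",onz(T,cen(c),25),onz(T,(cx,cy),25),r)
# marker top
h=T["color"][295:395,235:272]
g=cv2.cvtColor(T["color"],cv2.COLOR_RGB2GRAY)
for nm,mk in (("white",g>163),("black",g<60)):
    k=np.zeros(g.shape,np.uint8); k[300:392,241:270]=mk[300:392,241:270]*255
    cs=max(cv2.findContours(k,cv2.RETR_EXTERNAL,cv2.CHAIN_APPROX_NONE)[0],key=cv2.contourArea)
    bp=cv2.boxPoints(cv2.minAreaRect(cs)); bp=bp[np.argsort(bp[:,1])]; e1,e2=bp[:2].mean(0),bp[2:].mean(0)
    print(nm,e1,e2,onz(T,e1,9),onz(T,e2,9))
cv2.imwrite("pics/w4.png",W["color"][:,:,::-1])
E
```

```text
[ 396.6 -127.6  180.9] 29.802898874617497
tape [ 581.5 -203.6   25. ] [ 581.5 -204.1   25. ] 14.714038848876953
white [255.7 338.8] [247.7 384.1] [446.6 -66.4   9. ] [367.4 -51.8   9. ]
black [260.1 308.4] [254.9 336.8] [500.1 -74.5   9. ] [450.1 -65.    9. ]
```

View pics/w4.png

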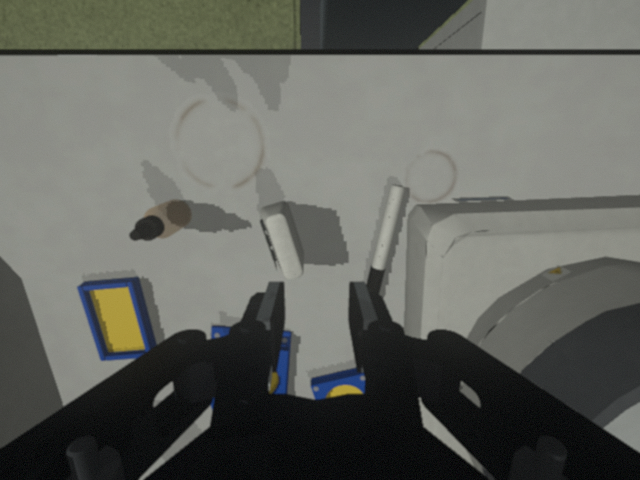

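The wrist view shows the marker from (400,186) down behind the right finger at (375,285), with the bath's base edge at about (409,210)–(406,330). From the top view the tape is seated at (581.5,−204).

```bash
python3 - <<'E'
from h import *
np.set_printoptions(precision=1,suppress=True)
W=grab("wrist");T=grab("top");S=grab("side"); print(sense()["tool_pos"])
print("tail end",onz(W,(398,187),8),"cap joint",onz(W,(377,269),9), "tri", tri(W,(400,186),T,(247.7,384.1)), tri(W,(377,269),T,(255.3,337.8)))
for p in ((412,210),(408,260),(406,320)): print("base foot",onz(W,p,0))
for p in ((428,210),(425,260),(422,330)): print("base top",onz(W,p,0),onz(W,p,40))
v=np.hstack([cv2.resize(W["color"][170:350,350:480],(433,600)),cv2.resize(T["color"][290:400,205:272],(365,600))])
cv2.imwrite("pics/m.png",v[:,:,::-1])
print(433/130,365/67)
E
```

```text
[ 400.9 -130.4  181.5]
tail end [366.3 -50.2   8. ] cap joint [448.8 -66.    9. ] tri (array([366.1, -49.5,   5.4]), np.float64(3.5575563917925326)) (array([448.5, -66. ,   9.8]), np.float64(0.4532278546495138))
base foot [390.  -32.8   0. ]
base foot [442.4 -32.7   0. ]
base foot [512.  -29.6   0. ]
base top [390. -17.   0.] [381.9 -30.7  40. ]
base top [442.5 -15.2   0. ] [427.9 -29.1  40. ]
base top [524.4 -11.    0. ] [499.7 -25.4  40. ]
3.330769230769231 5.447761194029851
```

View pics/m.png

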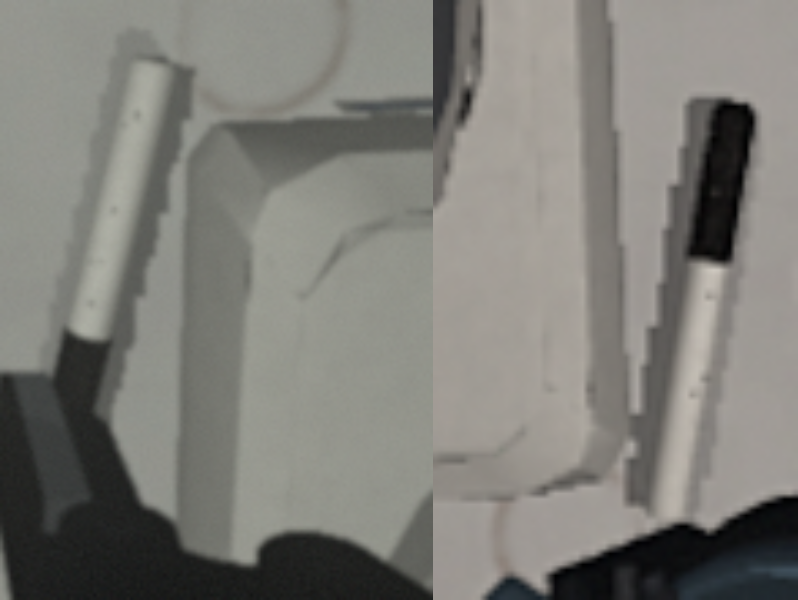

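The crops show the marker's tail at about (366,−50) and the cap joint at about (449,−66). The bath base's edge is near y≈−33. I'll narrow the fingers and grip just on the cap side, 26 mm from centre, for clearance.

Call:
send_rows(
  delta_rot=[
    [0,0,0.6],
    [0,0,1.3],
    [0,0,1.94],
    [0,0,1.94],
    [0,0,1.94],
  ],
  slide=[
    [-0.7,0.7,0.3],
    [-1.4,1.4,0.9],
    [-1.98,2.05,1.6],
    [-1.98,2.05,2.2],
    [-1.98,2.05,2.5],
  ],
  fingers=[-0.48,-0.48,-0.48,-0.48,-0.48],
)

```text
time: 7.98
tool_pos: [460.0, -67.2, 103.2]
tcp_rot: [0.083, 0.997, 0.0, -0.001]
ft_force: [-1.3, 0.4, 0.2]
width: 22.3
grip_force: 0.0
```

Call:
send_rows(
  delta_rot=[
    [0,0,0],
    [0,0,0],
    [0,0,0],
  ],
  slide=[
    [0,0,0],
    [0,0,0],
    [0,0,0],
  ],
  fingers=[-0.48,-0.48,-0.48],
)

```text
time: 8.23
tool_pos: [459.6, -69.0, 106.1]
tcp_rot: [0.085, 0.996, -0.0, 0.001]
ft_force: [0.3, -0.1, 0.4]
width: 22.1
grip_force: 0.0
```

```bash
python3 - <<'E'
from h import *
np.set_printoptions(precision=1,suppress=True)
W=grab("wrist"); s=sense(); print(s["tool_pos"],s["width"],s["tcp_rot"])
for X in ((433.8-.986*67,-63.1+.169*67,8),(459.4,-67.5,8),(459.4,-67.5,16),(433.8+.986*67,-63.1-.169*67,8)): print(pix(W,X))
cv2.imwrite("pics/w5.png",W["color"][:,:,::-1])
E
```

```text
[459.7 -69.  106.4] 22.257822789648266 [ 0.1  1.  -0.   0. ]
[318.2 107.4]
[318.1 239.6]
[318.2 242.7]
[318.1 289.4]
```

View pics/w5.png

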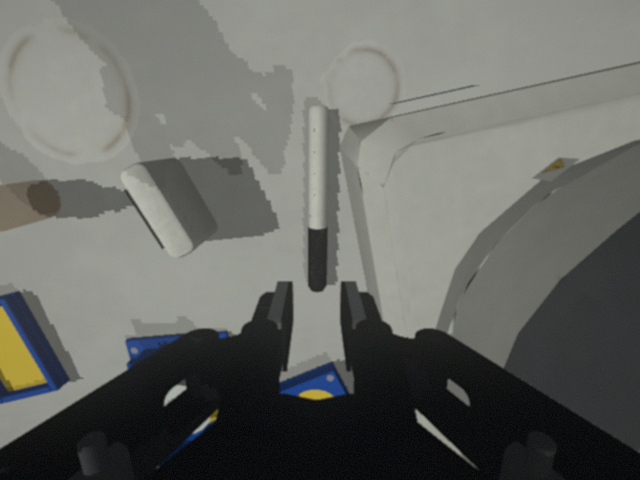

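The marker is centred between the fingers at column 318, as predicted, and the base foot is about 35 mm from its axis. That is clear, so I'll descend.

Call:
send_rows(
  delta_rot=[
    [0,0,0],
    [0,0,0],
    [0,0,0],
    [0,0,0],
    [0,0,0],
  ],
  slide=[
    [0,0,0.9],
    [0,0,1.8],
    [0,0,2.6],
    [0,0,3.1],
    [0,0,3.35],
  ],
  fingers=[-0.48,-0.48,-0.48,-0.48,-0.48],
)

```text
time: 8.7
tool_pos: [458.4, -68.4, 4.0]
tcp_rot: [0.085, 0.996, 0.0, -0.0]
ft_force: [-1.2, 0.4, -0.2]
width: 22.1
grip_force: 0.0
```

Call:
send_rows(
  delta_rot=[
    [0,0,0],
    [0,0,0],
    [0,0,0],
    [0,0,0],
    [0,0,0],
  ],
  slide=[
    [0,0,0],
    [0,0,0],
    [0,0,0],
    [0,0,0],
    [0,0,0],
  ],
  fingers=[-0.48,-0.6,-0.8,-0.8,-0.8],
  squeeze=30,
)

```text
time: 9.12
tool_pos: [459.8, -68.4, 5.9]
tcp_rot: [0.085, 0.996, -0.0, 0.001]
ft_force: [-1.2, -0.4, 4.7]
width: 13.9
grip_force: 32.1
```

Call:
send_rows(
  delta_rot=[
    [0,0,0],
    [0,0,0],
    [0,0,0],
    [0,0,0],
    [0,0,0],
  ],
  slide=[
    [0,0,0],
    [0,0,-0.3],
    [0,0,-1.2],
    [0,0,-2.4],
    [0,0,-3.5],
  ],
  fingers=[-0.8,-0.8,-0.8,-0.8,-0.8],
)

```text
time: 9.53
tool_pos: [458.2, -67.7, 111.4]
tcp_rot: [0.085, 0.996, 0.0, -0.001]
ft_force: [1.3, -1.0, 0.1]
width: 13.8
grip_force: 31.5
```

Call:
send_rows(
  delta_rot=[
    [0,0,0],
    [0,0,0],
    [0,0,0],
    [0,0,0],
    [0,0,0],
  ],
  slide=[
    [-0.4,-0.3,0],
    [-1,-0.7,0],
    [-1.6,-1.1,0],
    [-2.2,-1.5,0],
    [-2.8,-1.85,0],
  ],
  fingers=[-0.8,-0.8,-0.8,-0.8,-0.8],
)

```text
time: 9.95
tool_pos: [532.9, -137.6, 110.8]
tcp_rot: [0.085, 0.996, -0.0, 0.0]
ft_force: [-0.7, 0.7, 0.2]
width: 14.1
grip_force: 31.5
```

Call:
send_rows(
  delta_rot=[
    [0,0,-0.2],
    [0,0,-0.4],
    [0,0,-0.7],
    [0,0,-1.01],
    [0,0,-1.01],
  ],
  slide=[
    [-0.7,-0.5,0],
    [-1.4,-1,0],
    [-2.1,-1.4,0],
    [-2.6,-1.7,0],
    [-2.87,-1.84,0],
  ],
  fingers=[-0.8,-0.8,-0.8,-0.8,-0.8],
)

```text
time: 10.37
tool_pos: [609.2, -207.5, 110.3]
tcp_rot: [0.041, 0.999, -0.0, 0.001]
ft_force: [0.0, -0.8, -0.6]
width: 14.0
grip_force: 31.5
```

Call:
send_rows(
  delta_rot=[
    [0,0,0],
    [0,0,0],
    [0,0,0],
    [0,0,0],
  ],
  slide=[
    [0,0,0],
    [0,0,0],
    [0,0,0],
    [0,0,0],
  ],
  fingers=[-0.8,-0.8,-0.8,-0.8],
)

```text
time: 10.7
tool_pos: [606.9, -204.8, 110.0]
tcp_rot: [0.041, 0.999, 0.0, -0.0]
ft_force: [-1.0, -0.5, -0.1]
width: 14.0
grip_force: 31.5
```

```bash
python3 - <<'E'
from h import *
np.set_printoptions(precision=1,suppress=True)
W=grab("wrist"); s=sense(); print(s["tool_pos"],s["width"],2*np.degrees(np.arctan2(s["tcp_rot"][0],s["tcp_rot"][1])))
cv2.imwrite("pics/w6.png",W["color"][:,:,::-1])
E
```

```text
[ 607.1 -204.9  110.1] 14.071499405908876 4.652582812691541
```

View pics/w6.png

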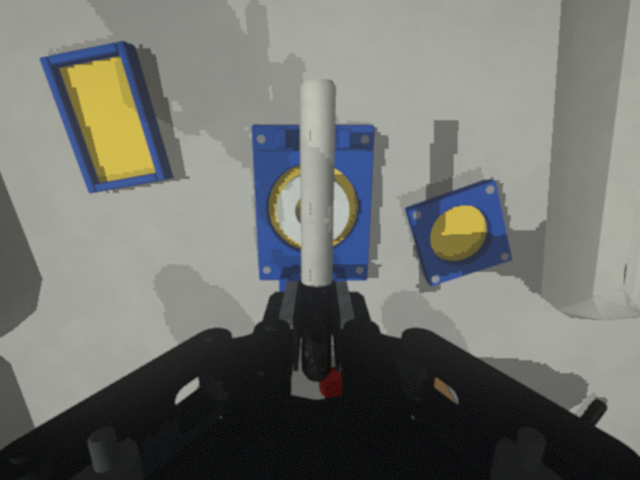

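The wrist view shows the marker above the cradle at column 318, parallel to it. The cradle's midline is at about column 313.5, so I'll shift −2.4 mm in y and lower. The tape is seated at (313,207).

Call:
send_rows(
  delta_rot=[
    [0,0,0],
    [0,0,0],
    [0,0,0],
    [0,0,0],
    [0,0,0],
  ],
  slide=[
    [-0.04,-0.08,0.6],
    [-0.04,-0.08,1.2],
    [-0.04,-0.08,1.8],
    [-0.04,-0.08,2.3],
    [-0.04,-0.08,2.5],
  ],
  fingers=[-0.8,-0.8,-0.8,-0.8,-0.8],
)

```text
time: 11.17
tool_pos: [607.0, -207.1, 32.8]
tcp_rot: [0.041, 0.999, 0.001, -0.002]
ft_force: [-5.5, 1.7, 43.8]
width: 14.0
grip_force: 37.8
```

Call:
send_rows(
  delta_rot=[
    [0,0,0],
    [0,0,0],
    [0,0,0],
    [0,0,0],
    [0,0,0],
  ],
  slide=[
    [0,0,0],
    [0,0,0.04],
    [0,0,0.04],
    [0,0,0.04],
    [0,0,0.04],
  ],
  fingers=[-0.8,-0.8,-0.7,-0.6,-0.45],
)

```text
time: 11.58
tool_pos: [609.1, -208.4, 34.3]
tcp_rot: [0.041, 0.999, -0.0, 0.0]
ft_force: [-0.0, 0.5, 0.9]
width: 23.3
grip_force: 0.0
```

Call:
send_rows(
  delta_rot=[
    [0,0,0],
    [0,0,0],
    [0,0,0],
    [0,0,0],
    [0,0,0],
  ],
  slide=[
    [0,0,0],
    [0,0,-0.3],
    [0,0,-1.3],
    [0,0,-2.5],
    [0,0,-3.6],
  ],
  fingers=[-0.45,-0.45,-0.45,-0.45,-0.45],
)

```text
time: 12.0
tool_pos: [608.5, -208.2, 143.4]
tcp_rot: [0.041, 0.999, 0.0, -0.0]
ft_force: [0.6, -0.1, -0.1]
width: 23.3
grip_force: 0.0
```

Call:
send_rows(
  delta_rot=[
    [0,0,-0.3],
    [0,0,-0.6],
    [0,0,-0.93],
    [0,0,-0.93],
    [0,0,-0.93],
  ],
  slide=[
    [0.7,-0.2,0],
    [1.5,-0.5,0],
    [2.3,-0.8,0],
    [3,-1.05,0],
    [3.7,-1.25,0],
  ],
  fingers=[-0.45,0,0.5,1,1],
)

```text
time: 12.42
tool_pos: [494.2, -237.1, 142.6]
tcp_rot: [0.0, 1.0, -0.0, 0.0]
ft_force: [-0.6, -0.8, 0.2]
width: 70.9
grip_force: 0.0
```

Call:
send_rows(
  delta_rot=[
    [0,0,0],
    [0,0,0],
    [0,0,0],
    [0,0,0],
    [0,0,0],
  ],
  slide=[
    [0.8,-0.2,-0.2],
    [1.7,-0.4,-0.4],
    [2.6,-0.7,-0.7],
    [3.8,-0.95,-0.7],
    [3.8,-0.95,-0.7],
  ],
  fingers=[1,1,1,1,1],
)

```text
time: 12.83
tool_pos: [376.6, -265.6, 163.5]
tcp_rot: [0.001, 1.0, -0.0, -0.001]
ft_force: [0.8, 0.7, -0.5]
width: 85.7
grip_force: 0.0
```

Call:
send_rows(
  delta_rot=[
    [0,0,0],
    [0,0,0],
    [0,0,0],
    [0,0,0],
  ],
  slide=[
    [0,0,0],
    [0,0,0],
    [0,0,0],
    [0,0,0],
  ],
  fingers=[1,1,1,1],
)

```text
time: 13.17
tool_pos: [382.1, -265.0, 162.7]
tcp_rot: [-0.0, 1.0, -0.0, 0.0]
ft_force: [0.8, -0.4, 0.9]
width: 85.5
grip_force: 0.0
```

```bash
python3 - <<'E'
from h import *
np.set_printoptions(precision=1,suppress=True)
W=grab("wrist"); T=grab("top"); s=sense(); print(s["tool_pos"],s["width"])
np.savez("v7.npz",W=W["color"],R=W["R"],t=W["t"])
S=grab("side")
a=cv2.resize(W["color"],(640,480))[130:330,200:600]; b=cv2.resize(T["color"][225:300,300:450],(400,200)); 
c=cv2.resize(S["color"][215:290,300:450],(400,200));d=cv2.resize(T["color"][325:400,280:430],(400,200))
cv2.imwrite("pics/w7.png",np.vstack([np.hstack([a,b]),np.hstack([c,d])])[:,:,::-1])
E
```

```text
[ 381.8 -264.8  162.5] 85.07881842908371
```

View pics/w7.png

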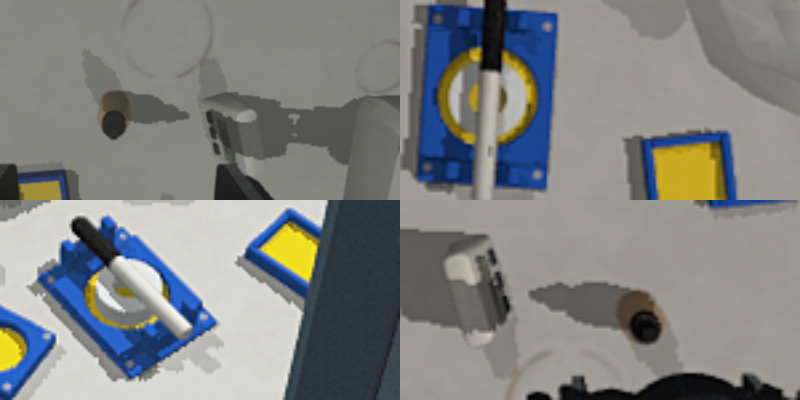

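The marker lies in both notches over the tape, in both the top and side crops. The bottle cap is at (313,254) in the wrist view and (372,372) in the top view. Next I'll measure the bottle and the timer.

```bash
cat >> h.py <<'E'
def dark(i,box,th=60):
    a,b,c,d=box; g=cv2.cvtColor(i["color"],cv2.COLOR_RGB2GRAY)[b:d,a:c]; m=((g<th)*255).astype(np.uint8)
    k=max(cv2.findContours(m,cv2.RETR_EXTERNAL,cv2.CHAIN_APPROX_NONE)[0],key=cv2.contourArea)+[a,b]; return k,cen(k)
E
python3 - <<'E'
from h import *
np.set_printoptions(precision=1,suppress=True)
W=grab("wrist"); T=grab("top")
kw,w=dark(W,(290,225,340,285),50);kt,t=dark(T,(355,350,390,384)); print(w,cv2.boundingRect(kw),t,cv2.boundingRect(kt))
print("cap",tri(W,w,T,t),onz(W,w,75),onz(T,t,75))
h=W["hsv"][215:275,285:340]; m=((h[:,:,1]>45)|(h[:,:,2]<50)).astype(np.uint8)*255
k=max(cv2.findContours(m,cv2.RETR_EXTERNAL,cv2.CHAIN_APPROX_NONE)[0],key=cv2.contourArea)+[285,215]
x,y,ww,hh=cv2.boundingRect(k); print("sil",x,y,ww,hh,"col mid cast",onz(W,(x+ww/2,y+hh/2),30),"foot",onz(W,(x+ww/2,y),0))
# marker in top
g=cv2.cvtColor(T["color"],cv2.COLOR_RGB2GRAY)
for X in ((582.3+66,-204.1-5.4,40),(582.3-66,-204.1+5.4,40),(582.3,-204.1,43)): print("marker exp",pix(T,X))
E
```

```text
[313.4 254.1] (303, 241, 22, 28) [371.3 372. ] (365, 366, 13, 13)
cap (array([ 395.3, -266.3,   56.2]), np.float64(1.3275609339070849)) [ 389.  -266.8   75. ] [ 398.8 -263.9   75. ]
sil 297 222 34 47 col mid cast [ 396.6 -266.6   30. ] foot [ 382.9 -266.8    0. ]
marker exp [335.2 222.7]
marker exp [330.1 299.3]
marker exp [332.7 260.8]
```

Call:
send_rows(
  delta_rot=[
    [0,0,0],
    [0,0,0],
    [0,0,0],
    [0,0,0],
    [0,0,0],
  ],
  slide=[
    [-0.25,-0.02,0],
    [-0.49,-0.04,0.6],
    [-0.49,-0.04,1.6],
    [-0.49,-0.04,2.6],
    [-0.49,-0.04,3.4],
  ],
  fingers=[1,1,1,1,1],
)

```text
time: 13.83
tool_pos: [396.2, -266.1, 59.0]
tcp_rot: [0.0, 1.0, 0.0, -0.0]
ft_force: [-0.2, -0.6, -0.1]
width: 85.6
grip_force: 0.0
```

Call:
send_rows(
  delta_rot=[
    [0,0,0],
    [0,0,0],
    [0,0,0],
    [0,0,0],
    [0,0,0],
  ],
  slide=[
    [0,0,0.4],
    [0,0,0.9],
    [0,0,1.35],
    [0,0,1.35],
    [0,0,1.35],
  ],
  fingers=[1,1,1,1,1],
)

```text
time: 14.25
tool_pos: [395.9, -266.0, 19.6]
tcp_rot: [0.0, 1.0, 0.001, -0.001]
ft_force: [-0.0, -0.2, 0.6]
width: 85.7
grip_force: 0.0
```

Call:
send_rows(
  delta_rot=[
    [0,0,0],
    [0,0,0],
    [0,0,0],
    [0,0,0],
    [0,0,0],
  ],
  slide=[
    [0,0,0],
    [0,0,0],
    [0,0,0],
    [0,0,0],
    [0,0,0],
  ],
  fingers=[0.5,0,-0.4,-0.6,-0.7],
  squeeze=25,
)

```text
time: 14.67
tool_pos: [396.1, -266.7, 20.8]
tcp_rot: [0.0, 1.0, -0.001, 0.0]
ft_force: [0.0, 0.5, 7.4]
width: 27.9
grip_force: 24.5
```

Call:
send_rows(
  delta_rot=[
    [0,0,0],
    [0,0,0],
    [0,0,0],
    [0,0,0],
    [0,0,0],
  ],
  slide=[
    [0,0,0],
    [0,0,0],
    [0,0,0],
    [0,0,0],
    [0,0,0],
  ],
  fingers=[-0.7,-0.7,-0.7,-0.7,-0.7],
)

```text
time: 15.08
tool_pos: [396.1, -266.7, 20.8]
tcp_rot: [0.0, 1.0, -0.0, 0.0]
ft_force: [-0.8, -0.2, 6.8]
width: 27.8
grip_force: 24.5
```

Call:
send_rows(
  delta_rot=[
    [0,0,0],
    [0,0,0],
    [0,0,0],
    [0,0,0],
    [0,0,0],
  ],
  slide=[
    [0,0,-0.3],
    [0,0,-1],
    [0,0,-2],
    [0,0,-3],
    [0,0,-3.4],
  ],
  fingers=[-0.7,-0.7,-0.7,-0.7,-0.7],
)

```text
time: 15.5
tool_pos: [397.1, -267.6, 126.2]
tcp_rot: [0.0, 1.0, -0.002, 0.002]
ft_force: [0.8, -0.7, 0.1]
width: 27.7
grip_force: 24.9
```

Call:
send_rows(
  delta_rot=[
    [0,0,0],
    [0,0,0],
    [0,0,0],
    [0,0,0],
    [0,0,0],
  ],
  slide=[
    [-0.6,0.5,0],
    [-1.4,1.1,0],
    [-2.2,1.8,0],
    [-3,2.4,0],
    [-3.8,3.1,0],
  ],
  fingers=[-0.7,-0.7,-0.7,-0.7,-0.7],
)

```text
time: 15.92
tool_pos: [510.8, -172.7, 122.8]
tcp_rot: [0.001, 1.0, -0.0, 0.0]
ft_force: [0.2, -0.8, -0.4]
width: 27.6
grip_force: 24.9
```

Call:
send_rows(
  delta_rot=[
    [0,0,0],
    [0,0,0],
    [0,0,0],
    [0,0,0],
    [0,0,0],
  ],
  slide=[
    [-0.8,0.6,0],
    [-1.6,1.3,0],
    [-2.4,1.9,0],
    [-3,2.4,0],
    [-3.35,2.6,0],
  ],
  fingers=[-0.7,-0.7,-0.7,-0.7,-0.7],
)

```text
time: 16.33
tool_pos: [612.0, -92.9, 122.4]
tcp_rot: [-0.001, 1.0, 0.0, 0.0]
ft_force: [0.2, -0.2, -0.4]
width: 27.7
grip_force: 24.9
```

Call:
send_rows(
  delta_rot=[
    [0,0,0],
    [0,0,0],
    [0,0,0],
    [0,0,0],
  ],
  slide=[
    [0,0,0],
    [0,0,0],
    [0,0,0],
    [0,0,0],
  ],
  fingers=[-0.7,-0.7,-0.7,-0.7],
)

```text
time: 16.67
tool_pos: [609.4, -96.1, 122.2]
tcp_rot: [0.001, 1.0, -0.0, -0.0]
ft_force: [-0.8, 0.1, -0.1]
width: 27.1
grip_force: 24.9
```

```bash
python3 - <<'E'
from h import *
np.set_printoptions(precision=1,suppress=True)
W=grab("wrist"); s=sense(); print(s["tool_pos"],s["width"])
c=s["tool_pos"]
print("pot corners exp",[pix(W,(611+a,-95.5+b,14.5)) for a,b in ((-39.5,-21.9),(-21.9,39.5))])
u=np.radians(15.5)
cv2.imwrite("pics/w8.png",W["color"][:,:,::-1])
E
```

```text
[609.5 -96.2 122.2] 27.60792684033865
pot corners exp [array([287.7, 188.4]), array([368.6, 211.3])]
```

View pics/w8.png

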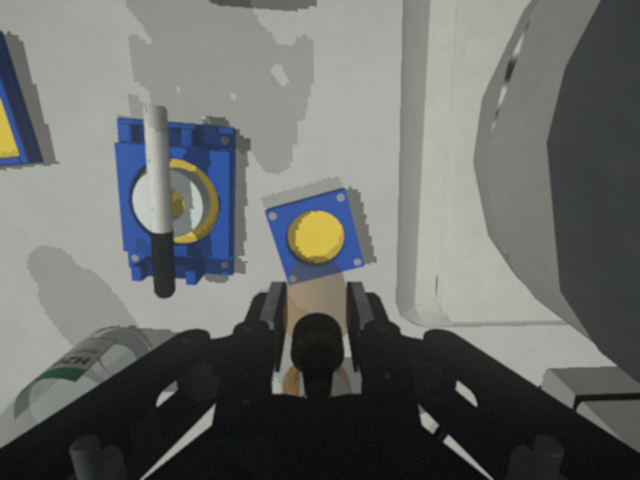

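The wrist view shows the bottle held upright at (317,320). The pot's corners are at (265,211), (347,189), (369,267) and (291,283), so its centre is about (318,237). The bath is clear to the right.

```bash
python3 - <<'E'
from h import *
np.set_printoptions(precision=1,suppress=True)
W=grab("wrist"); print(sense()["tool_pos"])
q=np.array([onz(W,p,14.5) for p in ((265,211),(347,189),(369,267),(291,283))]); print(q.mean(0),np.linalg.norm(np.diff(q,axis=0),axis=1))
print(pix(W,(611,-95.5,14.5)))
E
```

```text
[609.7 -96.2 122.3]
[611.1 -94.7  14.5] [64.5 65.5 64.5]
[317.1 238.7]
```

Call:
send_rows(
  delta_rot=[
    [0,0,0],
    [0,0,0],
    [0,0,0],
    [0,0,0],
    [0,0,0],
  ],
  slide=[
    [-0.04,0.04,0.6],
    [-0.04,0.04,1.4],
    [-0.04,0.04,2.2],
    [-0.04,0.04,2.7],
    [-0.04,0.04,2.95],
  ],
  fingers=[-0.7,-0.7,-0.7,-0.7,-0.7],
)

```text
time: 17.18
tool_pos: [609.6, -94.3, 31.3]
tcp_rot: [0.001, 1.0, 0.001, -0.002]
ft_force: [-1.4, 0.4, -0.9]
width: 27.6
grip_force: 24.9
```

Call:
send_rows(
  delta_rot=[
    [0,0,0],
    [0,0,0],
    [0,0,0],
    [0,0,0],
    [0,0,0],
  ],
  slide=[
    [0,0,0.1],
    [0,0,0.2],
    [0,0,0.25],
    [0,0,0.25],
    [0,0,0.25],
  ],
  fingers=[-0.7,-0.7,-0.7,-0.4,-0.1],
)

```text
time: 17.6
tool_pos: [612.2, -94.4, 27.1]
tcp_rot: [0.0, 1.0, -0.0, 0.001]
ft_force: [0.6, -0.3, 0.4]
width: 37.5
grip_force: 0.0
```

Call:
send_rows(
  delta_rot=[
    [0,0,0],
    [0,0,0],
    [0,0,0],
    [0,0,0],
    [0,0,0],
  ],
  slide=[
    [0,0,0],
    [0,0,0],
    [0,0,-0.5],
    [0,0,-1.5],
    [0,0,-2.7],
  ],
  fingers=[0.1,0.3,0.3,0.3,0.3],
)

```text
time: 18.02
tool_pos: [609.8, -93.6, 105.8]
tcp_rot: [0.0, 1.0, 0.001, -0.003]
ft_force: [0.5, -0.7, -1.1]
width: 55.5
grip_force: 0.0
```

Call:
send_rows(
  delta_rot=[
    [0,0,0],
    [0,0,0],
    [0,0,0],
    [0,0,0],
    [0,0,0],
  ],
  slide=[
    [0,0,-1],
    [0.9,0,-1.5],
    [2,0,-1.5],
    [3.1,-0.5,-1.5],
    [4.2,-1.3,-1.5],
  ],
  fingers=[0.3,0.3,0.3,0.6,1],
)

```text
time: 18.43
tool_pos: [484.4, -131.7, 152.9]
tcp_rot: [-0.001, 1.0, -0.0, 0.001]
ft_force: [0.4, -1.5, -0.6]
width: 77.4
grip_force: 0.0
```

```bash
python3 - <<'E'
from h import *
np.set_printoptions(precision=1,suppress=True)
T=grab("top"); s=sense(); print(s["tool_pos"],s["joints"])
A,B=[onz(T,p,58)[:2] for p in ((297,347.5),(307.5,380))]
C,D=[onz(T,p,3)[:2] for p in ((322.5,369.5),(312.5,338))]
print(A,B,C,D,"len",np.linalg.norm(A-B),np.linalg.norm(C-D),"cen",(A+B+C+D)/4)
for P,Q in ((B,A),(C,D)): d=P-Q; d=-d; print(np.degrees(np.arctan2(d[1],d[0])))
# bottle in pot
k,t=dark(T,(245,220,295,270),50); print("cap T",t,onz(T,t,85),cv2.boundingRect(k),"exp",pix(T,(611,-95,85)))
E
```

```text
[ 478.4 -135.6  152. ] [-0.5  0.2  1.8 -0.   1.1 -2.1]
[ 437.4 -141.8] [ 383.4 -158.8] [ 390.4 -184. ] [ 446.1 -167. ] len 56.55795366649145 58.238410626014044 cen [ 414.4 -162.9]
17.462070357161398
17.056603543543417
cap T [267.1 244.2] [609.9 -95.6  85. ] (262, 239, 11, 11) exp [266.7 243.6]
```

Call:
send_rows(
  delta_rot=[
    [0,0,1.4],
    [0,0,2.8],
    [0,0,4.2],
    [0,0,5.6],
    [0,0,7],
  ],
  slide=[
    [0.5,-0.2,0],
    [1,-0.4,0],
    [1.5,-0.6,0],
    [2,-0.8,0],
    [2.33,-0.97,0],
  ],
  fingers=[1,1,1,1,1],
)

```text
time: 18.9
tool_pos: [414.5, -162.5, 152.5]
tcp_rot: [0.304, 0.953, -0.0, 0.0]
ft_force: [0.1, 0.7, -0.4]
width: 85.6
grip_force: 0.0
```

Call:
send_rows(
  delta_rot=[
    [0,0,1.4],
    [0,0,2.8],
    [0,0,4.2],
    [0,0,5.6],
    [0,0,7],
  ],
  slide=[
    [0,0,0],
    [0,0,0],
    [0,0,0],
    [0,0,0],
    [0,0,0],
  ],
  fingers=[1,1,1,1,1],
)

```text
time: 19.32
tool_pos: [415.8, -162.4, 152.6]
tcp_rot: [0.576, 0.817, -0.0, 0.0]
ft_force: [0.5, 0.5, -0.5]
width: 85.8
grip_force: 0.0
```

Call:
send_rows(
  delta_rot=[
    [0,0,0.56],
    [0,0,0.56],
    [0,0,0.56],
    [0,0,0.56],
    [0,0,0.56],
  ],
  slide=[
    [0,0,0],
    [0,0,0],
    [0,0,0],
    [0,0,0],
    [0,0,0],
  ],
  fingers=[1,1,1,1,1],
)

```text
time: 19.73
tool_pos: [415.7, -162.3, 152.2]
tcp_rot: [0.593, 0.805, 0.0, 0.0]
ft_force: [-0.3, -0.6, 0.0]
width: 85.4
grip_force: 0.0
```

```bash
python3 - <<'E'
from h import *
np.set_printoptions(precision=2,suppress=True)
W=grab("wrist");T=grab("top"); s=sense(); print(s["tool_pos"],s["tcp_rot"])
a=np.radians(17.2); u=np.array([np.cos(a),np.sin(a)]); v=np.array([-u[1],u[0]]); c=np.array([414.4,-162.9])
for i in (W,T):
    for z,col in ((0,(255,0,0)),(58,(0,200,0))):
        P=np.array([pix(i,[*(c+x*31*u+y*15*v),z]) for x,y in ((1,1),(1,-1),(-1,-1),(-1,1))])
        print(i["n"],z,P.tolist()); i.setdefault("p",[]).append((P,col))
w=W["color"][60:360,160:480].copy(); w=cv2.resize(w,(560,525))
for P,col in W["p"]: cv2.polylines(w,[((P-[160,60])*1.75).astype(int)],True,col,1)
t=cv2.resize(T["color"][325:395,285:330],(240,373),interpolation=cv2.INTER_CUBIC); t=cv2.copyMakeBorder(t,0,152,0,0,cv2.BORDER_CONSTANT)
for P,col in T["p"]: cv2.polylines(t,[((P-[285,325])*5.333).astype(int)],True,col,1)
cv2.imwrite("pics/w9.png",np.hstack([w,t])[:,:,::-1])
E
```

```text
[ 415.65 -162.25  152.16] [ 0.59  0.8  -0.    0.  ]
wrist 0 [[349.3544742557869, 207.31017942091734], [348.4228789105369, 239.34865733694355], [281.2828812011205, 239.30727635252012], [280.3154761386081, 207.2659074473974]]
wrist 58 [[356.95772142467314, 222.4354481134104], [355.56384957748776, 261.07543278919496], [273.52390290766004, 261.02625460409297], [272.06447249899685, 222.38200790678226]]
top 0 [[297.17041352036335, 341.6572649503646], [313.13008518395344, 336.4706823951841], [323.82777832115045, 369.86706436535826], [307.80954676596457, 375.08161937655234]]
top 58 [[295.5622791373229, 346.20342129345846], [312.5866683953274, 340.6697897029179], [323.99845382613785, 376.3195439427817], [306.9074142566082, 381.8850234225537]]
```

View pics/w9.png

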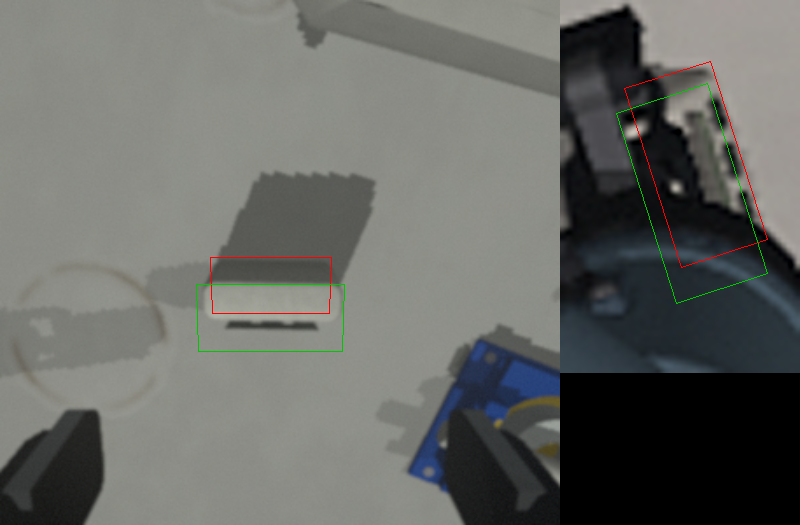

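The last picture confirms the timer's centre and angle. Its top back edge and left and right extents (rows 285–320, columns 205–338) fit the projected outline, and it is parallel to the closing line. I'll descend and grip.

Call:
send_rows(
  delta_rot=[
    [0,0,0],
    [0,0,0],
    [0,0,0],
    [0,0,0],
    [0,0,0],
  ],
  slide=[
    [0,0,0.7],
    [0,0,1.7],
    [0,0,2.7],
    [0,0,3.4],
    [0,0,3.8],
  ],
  fingers=[1,1,1,1,1],
)

```text
time: 20.25
tool_pos: [414.3, -161.3, 35.8]
tcp_rot: [0.593, 0.805, -0.0, -0.002]
ft_force: [0.2, 0.1, 0.6]
width: 85.0
grip_force: 0.0
```

Call:
send_rows(
  delta_rot=[
    [0,0,0],
    [0,0,0],
    [0,0,0],
    [0,0,0],
    [0,0,0],
  ],
  slide=[
    [0,0,0.4],
    [0,0,0.7],
    [0,0,0.8],
    [0,0,0.8],
    [0,0,0.8],
  ],
  fingers=[1,1,0.8,0.6,0.3],
  squeeze=30,
)

```text
time: 20.67
tool_pos: [415.9, -162.4, 14.6]
tcp_rot: [0.593, 0.805, -0.0, 0.0]
ft_force: [-4.8, 1.4, 10.3]
width: 59.7
grip_force: 30.6
```

Call:
send_rows(
  delta_rot=[
    [0,0,0],
    [0,0,0],
    [0,0,0],
    [0,0,0],
    [0,0,0],
  ],
  slide=[
    [0,0,0],
    [0,0,0],
    [0,0,0],
    [0,0,0],
    [0,0,0],
  ],
  fingers=[0.1,0.1,0.1,0.1,0.1],
)

```text
time: 21.08
tool_pos: [416.1, -162.6, 14.7]
tcp_rot: [0.594, 0.805, 0.0, 0.001]
ft_force: [-0.5, 0.5, 5.1]
width: 59.5
grip_force: 33.0
```

Call:
send_rows(
  delta_rot=[
    [0,0,0],
    [0,0,0],
    [0,0,0],
    [0,0,0],
    [0,0,0],
  ],
  slide=[
    [0,0,-0.3],
    [0,0,-1],
    [0,0,-1.9],
    [0,0,-2.8],
    [0,0,-3.2],
  ],
  fingers=[0.1,0.1,0.1,0.1,0.1],
)

```text
time: 21.5
tool_pos: [416.8, -163.0, 113.5]
tcp_rot: [0.594, 0.805, 0.0, 0.002]
ft_force: [1.0, -0.0, -0.4]
width: 59.5
grip_force: 32.8
```

Call:
send_rows(
  delta_rot=[
    [0,0,0],
    [0,0,0],
    [0,0,0],
    [0,0,0],
    [0,0,0],
  ],
  slide=[
    [-0.5,0.1,0],
    [-1.2,0.2,0],
    [-1.9,0.35,0],
    [-2.6,0.5,0],
    [-3.3,0.6,0],
  ],
  fingers=[0.1,0.1,0.1,0.1,0.1],
)

```text
time: 21.92
tool_pos: [462.5, -252.2, 110.7]
tcp_rot: [0.593, 0.805, 0.0, 0.0]
ft_force: [0.5, -0.1, -0.2]
width: 59.4
grip_force: 32.8
```

Call:
send_rows(
  delta_rot=[
    [0,0,0.5],
    [0,0,1.2],
    [0,0,1.9],
    [0,0,2.42],
    [0,0,2.42],
  ],
  slide=[
    [-0.7,0.1,0],
    [-1.5,0.3,0],
    [-2.3,0.5,0],
    [-2.9,0.6,0],
    [-3.25,0.65,0],
  ],
  fingers=[0.1,0.1,0.1,0.1,0.1],
)

```text
time: 22.33
tool_pos: [510.2, -340.8, 110.4]
tcp_rot: [0.676, 0.737, -0.0, 0.0]
ft_force: [0.9, 0.3, -0.2]
width: 59.8
grip_force: 32.7
```

Call:
send_rows(
  delta_rot=[
    [0,0,0],
    [0,0,0],
    [0,0,0],
    [0,0,0],
  ],
  slide=[
    [0,0,0],
    [0,0,0],
    [0,0,0],
    [0,0,0],
  ],
  fingers=[0.1,0.1,0.1,0.1],
)

```text
time: 22.67
tool_pos: [508.9, -337.6, 110.1]
tcp_rot: [0.675, 0.738, 0.0, -0.001]
ft_force: [0.3, 0.0, -0.8]
width: 60.0
grip_force: 32.7
```

```bash
python3 - <<'E'
from h import *
np.set_printoptions(precision=1,suppress=True)
W=grab("wrist"); s=sense(); print(s["tool_pos"],90-2*np.degrees(np.arctan2(*s["tcp_rot"][:2])),s["width"])
a=np.radians(5.1); u=np.array([np.cos(a),np.sin(a)]); v=np.array([-u[1],u[0]])
for x,y in ((45,29),(45,-29),(-45,-29),(-45,29)): print("exp",pix(W,[*(np.array([510.2,-339.3])+x*u+y*v),14]))
m=cv2.inRange(W["hsv"],*BLUE)|cv2.inRange(W["hsv"],*YEL)
for c in cv2.findContours(m,cv2.RETR_EXTERNAL,cv2.CHAIN_APPROX_NONE)[0]:
    if cv2.contourArea(c)>300:
        p=cv2.approxPolyDP(c,5,True)[:,0]; print(cv2.contourArea(c),p.tolist())
E
```

```text
[ 509.1 -337.7  110.3] 5.145508177459817 59.516344355307055
exp [380.2 205.4]
exp [376.1 279.4]
exp [259.9 279.2]
exp [256.1 205.2]
4261.0 [[269, 217], [272, 260], [366, 261], [368, 217]]
3405.0 [[539, 78], [523, 75], [523, 103], [505, 107], [502, 97], [512, 75], [496, 70], [484, 92], [461, 110], [433, 113], [415, 105], [415, 120], [405, 121], [505, 140], [516, 109], [541, 103], [543, 95], [525, 82]]
2389.0 [[358, 44], [350, 88], [356, 88], [347, 110], [364, 112], [355, 99], [367, 103], [375, 92], [373, 111], [391, 115], [390, 108], [394, 114], [402, 105], [405, 115], [403, 106], [412, 109], [395, 74], [396, 51], [366, 46], [363, 73], [378, 81], [358, 83]]
553.0 [[569, 21], [552, 17], [533, 44], [549, 48]]
1802.0 [[474, 0], [491, 13], [502, 39], [522, 42], [529, 28], [547, 19], [546, 3]]
702.0 [[372, 13], [408, 20], [434, 0], [376, 2]]
```

```bash
python3 - <<'E'
from h import *
np.set_printoptions(precision=1,suppress=True)
W=grab("wrist"); h=W["hsv"]; print(sense()["tool_pos"])
for c in (300,320,340): print(c,[(r,*h[r,c].tolist()) for r in range(198,228,2)])
a=np.radians(5.1); u=np.array([np.cos(a),np.sin(a)]); v=np.array([-u[1],u[0]])
for y,z in ((29,0),(29,14),(23,14),(23,6)): print(y,z,pix(W,[*(np.array([510.2,-339.3])+y*v),z]))
E
```

```text
[ 509.2 -337.9  110.3]
300 [(198, 35, 16, 97), (200, 25, 15, 100), (202, 30, 16, 97), (204, 103, 23, 78), (206, 114, 78, 69), (208, 112, 122, 96), (210, 111, 150, 129), (212, 111, 151, 137), (214, 113, 114, 128), (216, 25, 140, 169), (218, 25, 164, 188), (220, 24, 161, 188), (222, 25, 162, 187), (224, 25, 164, 184), (226, 25, 163, 186)]
320 [(198, 34, 18, 98), (200, 34, 21, 99), (202, 26, 21, 99), (204, 108, 17, 77), (206, 111, 72, 67), (208, 113, 124, 97), (210, 111, 146, 129), (212, 111, 154, 136), (214, 112, 107, 129), (216, 24, 140, 171), (218, 25, 165, 184), (220, 24, 164, 188), (222, 25, 167, 185), (224, 25, 165, 186), (226, 25, 165, 186)]
340 [(198, 30, 13, 98), (200, 26, 18, 97), (202, 30, 18, 98), (204, 105, 20, 78), (206, 112, 73, 66), (208, 113, 125, 98), (210, 111, 153, 130), (212, 112, 155, 135), (214, 114, 77, 126), (216, 25, 151, 176), (218, 25, 165, 184), (220, 25, 164, 187), (222, 25, 164, 184), (224, 25, 166, 183), (226, 24, 164, 185)]
29 0 [317.9 201.7]
29 14 [317.9 205. ]
23 14 [317.9 213.1]
23 6 [317.9 210.9]
```

Call:
send_rows(
  delta_rot=[
    [0,0,0],
    [0,0,0],
    [0,0,0],
    [0,0,0],
    [0,0,0],
  ],
  slide=[
    [-0.08,0.03,0.6],
    [-0.08,0.03,1.4],
    [-0.08,0.03,2.1],
    [-0.08,0.03,2.5],
    [-0.08,0.03,2.7],
  ],
  fingers=[0.1,0.1,0.1,0.1,0.1],
)

```text
time: 23.18
tool_pos: [509.6, -339.9, 27.2]
tcp_rot: [0.675, 0.738, 0.0, -0.002]
ft_force: [-0.2, -0.5, -0.8]
width: 59.9
grip_force: 32.7
```

Call:
send_rows(
  delta_rot=[
    [0,0,0],
    [0,0,0],
    [0,0,0],
    [0,0,0],
    [0,0,0],
  ],
  slide=[
    [0,0,0.1],
    [0,0,0.2],
    [0,0,0.27],
    [0,0,0.27],
    [0,0,0.27],
  ],
  fingers=[0.1,0.1,0.1,0.1,0.6],
)

```text
time: 23.6
tool_pos: [511.0, -341.6, 21.8]
tcp_rot: [0.675, 0.738, -0.0, 0.001]
ft_force: [0.3, -0.9, 0.0]
width: 68.0
grip_force: 0.0
```

Call:
send_rows(
  delta_rot=[
    [0,0,0],
    [0,0,0],
    [0,0,0],
    [0,0,0],
    [0,0,0],
  ],
  slide=[
    [0,0,0],
    [0,0,0],
    [0,0,-0.5],
    [0,0,-1.6],
    [0,0,-2.8],
  ],
  fingers=[1,1,1,1,1],
)

```text
time: 24.02
tool_pos: [509.4, -340.1, 104.2]
tcp_rot: [0.675, 0.738, 0.0, -0.002]
ft_force: [0.7, -0.8, 0.9]
width: 85.5
grip_force: 0.0
```

Call:
send_rows(
  delta_rot=[
    [0,0,0],
    [0,0,0],
    [0,0,0],
    [0,0,0],
    [0,0,0],
  ],
  slide=[
    [0,-0.8,-1],
    [0,-1.8,-1.4],
    [0,-2.9,-1.4],
    [0,-4,-1.4],
    [0,-5,-1.4],
  ],
  fingers=[1,1,1,1,1],
)

```text
time: 24.43
tool_pos: [359.8, -354.5, 147.9]
tcp_rot: [0.675, 0.738, -0.0, 0.001]
ft_force: [0.2, -0.6, -0.7]
width: 85.2
grip_force: 0.0
```

Call:
send_rows(
  delta_rot=[
    [0,0,0],
    [0,0,0],
    [0,0,0],
    [0,0,0],
  ],
  slide=[
    [0,0,0],
    [0,0,0],
    [0,0,0],
    [0,0,0],
  ],
  fingers=[1,1,1,1],
)

```text
time: 24.77
tool_pos: [362.2, -354.8, 147.3]
tcp_rot: [0.675, 0.738, 0.0, 0.001]
ft_force: [0.0, -0.2, -0.5]
width: 85.0
grip_force: 0.0
```

```bash
python3 - <<'E'
from h import *
np.set_printoptions(precision=1,suppress=True)
T=grab("top");S=grab("side"); print(sense()["tool_pos"])
def big(m,off): 
    k=max(cv2.findContours(m.astype(np.uint8)*255,cv2.RETR_EXTERNAL,cv2.CHAIN_APPROX_NONE)[0],key=cv2.contourArea)+off; return k
# tray interior: not yellow and not blue
h=T["hsv"]; g=cv2.cvtColor(T["color"],cv2.COLOR_RGB2GRAY)
a,b,c,d=385,268,435,332; R=h[b:d,a:c]
k=big((R[:,:,1]<90)&(g[b:d,a:c]>135),[a,b]); r=cv2.minAreaRect(k); bx=np.array([onz(T,p,58) for p in cv2.boxPoints(r)]); print("timer pale",r,bx.mean(0))
yel=cv2.inRange(h,*YEL); ys,xs=np.where(yel[b:d,a:c]>0); print("yellow left",len(xs),xs.min()+a,xs.max()+a,ys.min()+b,ys.max()+b)
tr=np.array([510.2,-340.]); an=np.radians(5.1); u=np.array([np.cos(an),np.sin(an)]); v=np.array([-u[1],u[0]])
for z in (6,64): print(z,[pix(T,[*(tr+x*31*u+y*15*v),z]).round().tolist() for x,y in ((1,1),(1,-1),(-1,-1),(-1,1))])
# ascii map of the tray
G=np.where(yel>0,'y',np.where(cv2.inRange(h,*BLUE)>0,'b',np.where(g<70,'#',np.where(g>160,'O','.'))))
print("\n".join("".join(r[388:432]) for r in G[268:334:1]))
# marker + bottle
k,t=dark(T,(325,210,345,262),60); q=cv2.minAreaRect(k); print("marker cap",q, "exp cap centre",pix(T,[582.3+40,-204.1-3.3,38]))
k,t=dark(T,(245,220,295,270),50); print("bottle cap",onz(T,t,85))
E
```

```text
[ 362.2 -354.5  147. ]
timer pale ((409.5, 299.5), (63.0, 49.0), 90.0) [ 515.4 -331.8   58. ]
yellow left 319 395 423 279 323
6 [[399.0, 284.0], [416.0, 283.0], [420.0, 317.0], [403.0, 319.0]]
64 [[404.0, 285.0], [422.0, 283.0], [426.0, 320.0], [408.0, 322.0]]
............................................
............................................
............................................
............................................
................O..OOOOOOO..O..OOOO.........
.............OOOOOO......O...O..............
OOOO.OOOOOOO................................
....OO.................#bbbbbbbbbbb.........
..............#bbbbbbbbbbbbbbbbbbbb.........
...##b#bbbbbbbbbbbbbbbbbbbbbbbbbbbb..O......
..#bbbbbbbbbbbbbbbbbbb.......####bbb.O......
..#bbbbbbbbbb.......yyyyyyyyy..##bbb........
..#bbbb....yyyyyyyyyyyyyyyyyy...#bbb........
..#bbb.yyyyyyyyyyyyyyyyyyyyyyyyy#bbb........
...bbb.yyyyyyyyyyyyyyyyyyyyyyyyy#bbb........
...bbbb.yy..............y..yy.yy#bbb..O.....
...bbbb.yyyyyy..#########....yyy.bbb..O.....
...#bbb.yyyyy..###...........Oyy.bbb..O.....
...#bbb#yyyy.......OOOOOOO...
[... 1538 characters left out ...]
#bbb.O.
.......#bbb.yyyyyyyyyyyyyyyyyyyyyy...bbbb.O.
.......#bbb.yyyyyyyyyyyy#####..#bbbbbbbbb.O.
.......#bbb.yyyyy..###bbbbbbbbbbbbbbbbbbb.O.
.......#bbbb#bbbbbbbbbbbbbbbbbbbbbbbbbbbb.O.
.O.....#bbbbbbbbbbbbbbbbbbbbbbbbb.........O.
........bbbbbbbbbbbbbb......................
...O.....bb.................................
.....OO..................................O..
............................................
............................................
............................................
............................................
............................................
marker cap ((334.5, 237.0), (28.0, 19.0), 90.0) exp cap centre [334.2 237.8]
bottle cap [609.8 -95.7  85. ]
```

The timer stands inside the recess, aligned with the tray. The marker cap and bottle cap are where expected, and the arm is clear. Handing in.

```bash
python3 -c "
from bench import *
print(job_done())"
```

```text
the job is handed in; nothing more can be done
None
```

The job is handed in: the tape, marker, bottle and timer are in their blue holders and released, the reagent bottles and stopper were left alone, and the final top-view checks agreed, though the hand-in returned no verdict.

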